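# Index the make-up carousel round by one hole

### The job

The round make-up carousel on the dressing desk is locked by a spring plunger that stands on its turning platter. With a fingertip, press the plunger's black cap down and, keeping it down, push it round so that the platter turns one hole anticlockwise (seen from above); then let the plunger spring fully up into that next hole and take the hand clear. Do not turn the platter the wrong way or well past that hole, and do not touch or knock over the jar and bottle that ride on it, or disturb the things on the desk.

Things in the scene. Friction and masses are not known exactly. Their poses are not given: they have to be found in the camera images.
- carousel: Fixed base of the make-up carousel: grey round base 288 mm across. Origin: on the vertical turning axis, at the desk surface; z up. Round its rim is a flat aluminium index ring (radii 114 to 138 mm, its top 42 mm and underside 36 mm above the desk) with six rectangular holes 20 mm wide and 24 mm long, every 60 degrees, centred 126 mm from the axis; the pin starts in the one on the base's own +x axis.
- platter (a joint): Angle of the turning platter (white disc, radius 111 mm, top 46 mm above the desk), rad: 0 at the start, growing anticlockwise seen from above; next hole at 1.047. Stays where it is left; friction about 0.06 N m; locked to about 0.04 rad either way while the pin is in a hole. Fixed on it: a hub 30 mm high, and opposite the plunger a wooden block with lipsticks, 48 mm high.
- plunger (a joint): How far the plunger is pressed down, m: 0 fully up, 0.022 the stop. Spring: 3.4 N to start, 7.8 N at the stop. The pin clears the ring from 0.013 on; 0.016 to 0.020 is a good depth while turning. Let go within about 2.5 degrees of a hole, the round-ended pin finds it by itself; farther off it stays under the ring at about 0.012 and must be pressed and turned a little on or back.
- plunger_top (a point): Centre of the top face of the plunger's cap: a flat black rubber disc 38 mm across and 12 mm thick on a 15 mm steel stem, 85 mm from the turning axis, moving round with the platter. With the plunger up it is 84 mm above the desk. A finger pressing on it drags the platter round by friction.
- pin_tip (a point): Round top end of the plunger's steel locking pin, 12 mm thick, 126 mm from the axis on the same radius as the cap. It stands up through a hole of the index ring when locked (7 mm above the ring) and goes down with the cap. It is at the start in the hole on the base's +x axis.
- next_hole (a point): Centre of the next hole, at the top face of the index ring (42 mm above the desk), 60 degrees anticlockwise from the pin's starting hole: where the pin must end.
- cream_jar: Loose white cream jar, 48 mm across, 38 mm high, standing on the platter and riding round with it. Origin: centre of its underside. Not to be touched.
- polish_bottle: Loose small glass bottle with a black cap, 28 mm across, 56 mm high, standing on the platter. Origin: centre of its underside. Not to be touched.
- round_tin: Loose pale round tin on the desk, 70 mm across, 28 mm high; origin at the centre of its underside. Leave alone.
- power_bank: Loose metal power bank lying on the desk, 70 x 140 x 16 mm; origin at the centre of its underside. Leave alone.
- bowl: Loose bowl on the desk, 140 mm across, 75 mm high; origin at the centre of its underside. Leave alone.
- lotion: Loose lotion bottle on the desk, 52 mm across, 150 mm high; origin at the centre of its underside. Leave alone.
- flat_brush: Loose flat brush with a wooden handle lying on the desk, 190 mm long; origin on its underside. Leave alone.

How it is judged:
By the outcome, as a careful person would: the job done as asked, in the order asked, and still so for the second after the job is handed in, with the robot touching nothing.
It also fails if it takes over 40 s, if anything falls off the work surface, if the arm or the gripper's body presses on something with over 40 N, if the wrist force passes 120 N, or if a joint passes its speed limit or range.

### The arm

A 6-joint arm with a two-finger parallel gripper is mounted at the origin on the work surface. World frame = base frame: x ahead of the robot, y to its left, z up, the work surface at z = 0. Lengths are in m, angles in rad, forces in N, time in s.
With the tool pointing down it reaches from about 0.25 to 0.725 m from the base axis. Payload 4 kg.
Tool frame: the origin (TCP) lies midway between the tips of the shut fingers; the grasp point (between the pads) lies 19 mm behind it; z points along the fingers, x is the direction in which the jaws open and shut, and the axes are right-handed (so a half turn about z gives the same grasp; the last joint's range is limited). The gripper opens to 85 mm and grips with 20 to 120 N. Pads are 22 mm wide; open, the fingers measure 114 mm over their backs; the gripper's body (76 mm by 85 mm) begins 54 mm behind the grasp point. The pads swing forward as they close: fully open they stand 13 mm farther back than shut.
Start: joints at [-1.135, 0.241, 0.005, 1.335, 0, 1.571], TCP at [0.211, -0.453, 0.231] pointing down, gripper open.
Joint ranges: [-2.72, 2.72], [-1.05, 1.87], [-1.09, 1.28], [-1.99, 2.15], [-1.42, 1.44], [-3.14, 3.14]. Speed limits (rad/s): [2.79, 2.79, 3.14, 3.14, 3.14, 3.14].

### API

Orientations are given as a unit quaternion [x, y, z, w].
In Python, from workcell import bot, vision, ticket gives the robot as it stands.
- The arm moves only by the tool play_rows, never from a script. Its argument "deltas" is one flat list of numbers, 5 for each row, row after row: the opening, from 0 (shut) to 1 (fully open), then the shift along the tool's x, y, z in units of 60 mm (1.0 is 60 mm), then the turn about the tool's z in degrees. A call has 1 to 12 rows; each row shifts and turns the pose as measured when the row begins, along the tool's axes as they then stand; what a row does not reach is not made up. A row lasts 1/8 s, in which the tool goes at most 62.5 mm and 10.7 degrees, less where a joint would pass 70% of its speed; a pose out of reach is approached as far as the arm can. A call is refused whole if a number of a shift passes 1 or a number of a turn 10.7, either way. A call with a gripper value outside its range is refused whole. The fingers move at their own pace and stop on an object; the grip force is fixed at half the most. Time passes only in rows, so rows that do not move let the fingers close. It gives the time, the measured TCP pose, the force and the opening at its end, in the units of the state.
- bot.get_obs(): the state, without advancing time (a new reading comes with each control period).
- vision.camera(name): name is "scene" or "top"; returns a dict with "color" (400x640x3 uint8, blue, green, red), "intrinsics" (3x3 intrinsics, pixels), "rvec" (rotation vector, rad) and "tvec" (3), from world to camera coordinates, as OpenCV has them. Camera axes: x right, y down, z forward; pixel columns grow to the right and rows downward; lengths in m; the calibration is good to about 2 mm. A picture is of the moment at which its call begins. There is no depth.
- ticket.job_done(): hands the job in, once; it reports no verdict.
The state is a dict: "clock": time; "joint_pos": joint angles; "joint_vel": joint speeds; "tau": joint torques, N m; "eef_pos": TCP position; "tool_rot": TCP orientation; "ft_force": force on the tool from outside, world axes, zero at the start; "ft_torque": the same for the moment, N m; "grip_width": finger opening in m.
Only numpy, scipy, OpenCV 4.12 (cv2) and the standard library are available. Lean on these libraries where they do the work, as an engineer would, in place of code of your own. Each camera call takes 0.05 s, during which the arm holds its last target. There are 200 camera calls.

## Working session

There is one attempt and no reset: what is moved stays moved. The work goes in short steps, Python scripts to look and compute and a tool call to move; the robot and the scene stay as the last step left them, time stands still between calls to the robot, and variables do not carry over. Pictures are saved under pics/ and viewed, about 8 in all and at most 12, crops included, and the job is handed in when it is done.

Besides the shell and the picture viewer there is one more tool, called after "Call:" by a JSON object that holds its "api" and its "payload", one argument or row to a line. play_rows: Moves the arm, as the interface text tells. Its arguments: {"type":"object","properties":{"deltas":{"type":"array"}},"required":["deltas"]}

```bash
mkdir -p pics; python3 - <<'E'
from workcell import bot, vision
import cv2
o=bot.get_obs(); print(o['eef_pos'],o['tool_rot'],o['clock'],o['ft_force'])
for n in('scene','top'):
    c=vision.camera(n); cv2.imwrite(f'pics/{n}0.png',c['color']); print(n,c['intrinsics'],c['rvec'],c['tvec'])
E
```

```text
[ 0.21080923 -0.45268212  0.23039774] [ 8.43247926e-01 -5.37523768e-01 -8.96769388e-04 -5.74389762e-04] 0.0 [-0.23230578 -0.19225496 -1.29069931]
scene [[429.49142863   0.         321.76326696]
 [  0.         429.49142863 199.17012688]
 [  0.           0.           1.        ]] [ 0.92342217  2.43810727 -1.16903317] [ 0.42409704 -0.20966647  1.52114391]
top [[507.50429562   0.         324.40291349]
 [  0.         507.50429562 193.19030531]
 [  0.           0.           1.        ]] [ 2.17177725 -2.17545132  0.10849472] [0.00408871 0.56460481 1.46873263]
```

View pics/top0.png

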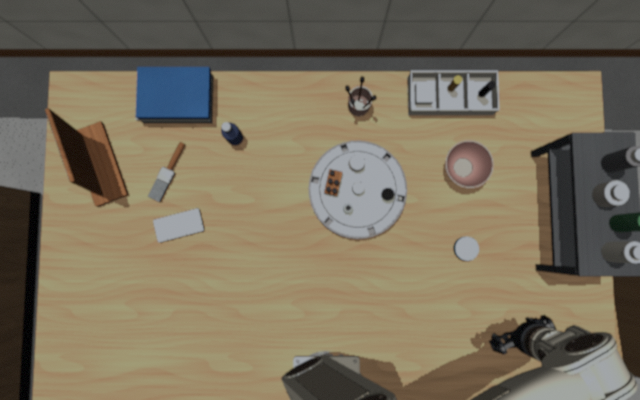

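View pics/scene0.png

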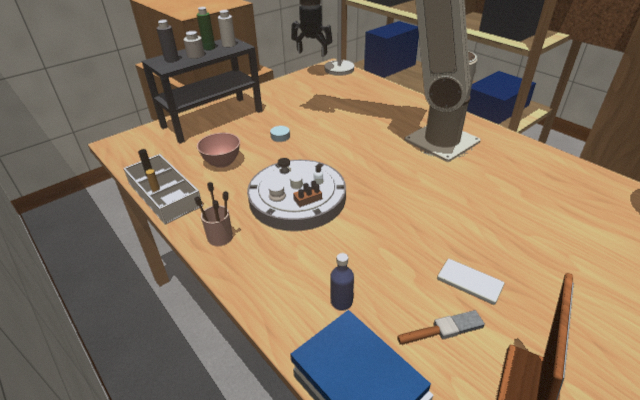

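The top view shows the carousel at about (358,190) with the cap at (388,195), the jar at (357,163) and the bottle at (348,209). The gripper is away at the lower right. Image up is away from the robot.

```bash
cat > h.py <<'E'
import cv2,numpy as np
from workcell import bot,vision
def ray(c,uv,z):
    K,R,t=np.array(c['intrinsics']),cv2.Rodrigues(np.array(c['rvec'],float))[0],np.array(c['tvec'],float)
    p=cv2.undistortPoints(np.array([[uv]],float),K,None)[0,0]
    d=R.T@np.array([p[0],p[1],1]); o=-R.T@t.ravel()
    return o+d*(z-o[2])/d[2]
def dark(c,x0,y0,x1,y1,th=60):
    g=c['color'][y0:y1,x0:x1].max(2)
    n,l,s,ce=cv2.connectedComponentsWithStats((g<th).astype(np.uint8))
    return [(s[i,4],ce[i]+[x0,y0]) for i in range(1,n) if s[i,4]>4]
E
python3 - <<'E'
from h import *
c=vision.camera('top'); im=c['color']
for a,ce in dark(c,300,130,415,250): print('dark',a,ce.round(1),ray(c,ce,.084).round(4),ray(c,ce,.042).round(4))
hsv=cv2.cvtColor(im,cv2.COLOR_BGR2HSV)
m=((hsv[...,1]<60)).astype(np.uint8); m[:,:300]=0;m[:,415:]=0;m[:130]=0;m[250:]=0
k=max(cv2.findContours(m,cv2.RETR_EXTERNAL,cv2.CHAIN_APPROX_NONE)[0],key=cv2.contourArea)
e=cv2.fitEllipse(cv2.convexHull(k)); print(e)
for z in(.036,.042): print(ray(c,e[0],z).round(4))
C=ray(c,e[0],.042)
print('r', [np.linalg.norm(ray(c,(e[0][0]+dx,e[0][1]+dy),.042)-C).round(4) for dx,dy in((e[1][0]/2,0),(0,e[1][1]/2))])
s=vision.camera('scene')
for a,ce in dark(s,265,145,300,185): print('scene dark',a,ce.round(1),ray(s,ce,.084).round(4))
cr=cv2.resize(im[130:250,300:420],(600,600),interpolation=2); sc=cv2.resize(s['color'][145:230,240:355],(800,591),interpolation=2)[:,:]
cv2.imwrite('pics/c1.png',cr); cv2.imwrite('pics/c2.png',sc)
E
```

```text
dark 8 [331.9 173.1] [ 0.6165 -0.018   0.084 ] [ 0.6222 -0.0188  0.042 ]
dark 8 [330.  181.5] [ 0.5925 -0.0126  0.084 ] [ 0.5975 -0.0132  0.042 ]
dark 9 [336.1 182.7] [ 0.5891 -0.03    0.084 ] [ 0.594  -0.0311  0.042 ]
dark 9 [328.1 189.7] [ 0.5692 -0.0072  0.084 ] [ 0.5735 -0.0077  0.042 ]
dark 97 [387.4 193.9] [ 0.5567 -0.1752  0.084 ] [ 0.5607 -0.1806  0.042 ]
dark 7 [334.3 190.9] [ 0.5657 -0.0247  0.084 ] [ 0.57   -0.0257  0.042 ]
((357.25469970703125, 189.12030029296875), (98.7000503540039, 99.76551055908203), 120.80640411376953)
[ 0.5756 -0.0932  0.036 ]
[ 0.575  -0.0928  0.042 ]
r [np.float64(0.1442), np.float64(0.1451)]
scene dark 5 [279.8 164.6] [ 0.5831 -0.1627  0.084 ]
scene dark 7 [284.6 165.3] [ 0.5748 -0.1502  0.084 ]
```

View pics/c1.png

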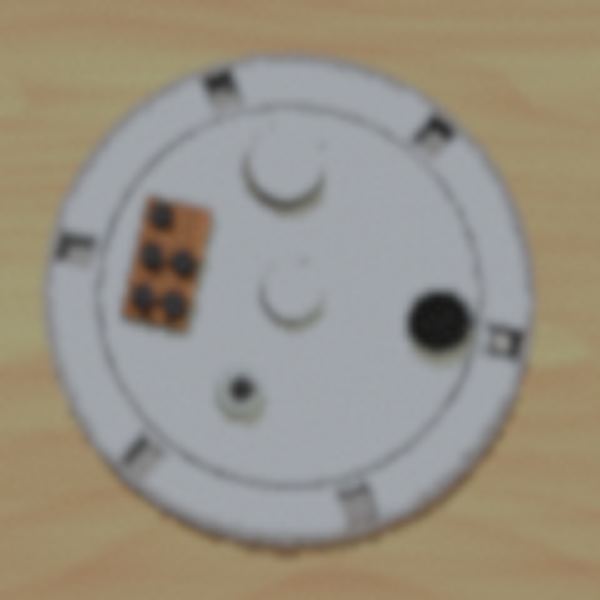

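Holes, ring and cap agree: the axis is at about (0.575,-0.093), the cap at (0.557,-0.175) with a radius of 84 mm, and the pin bearing is about -102°. The next hole is at about -42°. First I approach at height with the fingers shut.

Call:
{"api": "play_rows", "payload": {
  "deltas": [0,-0.17,-0.71,0,0,0,-0.17,-0.71,0,0,0,-0.17,-0.71,0,0,0,-0.17,-0.71,0,0,0,-0.17,-0.71,0,0,0,-0.17,-0.71,0,0,0,-0.17,-0.71,0,0,0,-0.17,-0.71,0,0,0,-0.17,-0.71,0,0,0,-0.17,-0.71,0,0,0,0,0,0,0]
}}

```text
clock: 1.58
eef_pos: [0.5642, -0.173, 0.2272]
tool_rot: [0.842, -0.539, -0.002, 0.0]
ft_force: [1.0, -0.2, 0.1]
grip_width: -0.0001
```

Call:
{"api": "play_rows", "payload": {
  "deltas": [0,0,0,0,-10.6,0,0,0,0,-10.6,0,0,0,0,-10.6,0,0,0,0,-10.6,0,0,0,0,-10.6,0,0,0,0,0]
}}

```text
clock: 2.33
eef_pos: [0.5592, -0.176, 0.2254]
tool_rot: [0.995, -0.102, -0.006, -0.001]
ft_force: [0.0, 0.1, 0.1]
grip_width: -0.0001
```

```bash
cat >> h.py <<'E'
from scipy.spatial.transform import Rotation as Ro
def to_tool(target):
    o=bot.get_obs(); R=Ro.from_quat(o['tool_rot']).as_matrix(); d=np.array(target)-o['eef_pos']
    print('t',o['clock'],'pos',np.round(o['eef_pos'],4),'yawx',np.degrees(np.arctan2(R[1,0],R[0,0])).round(2),'F',np.round(o['ft_force'],2),'j',np.round(o['joint_pos'],2),'w',round(o['grip_width'],4))
    print('tool shift mm',(R.T@d*1000).round(1),'units',(R.T@d/.06).round(3))
E
python3 - <<'E'
from h import *
class C(dict): pass
import numpy as np
c=vision.camera('top')
px=[(400.6,198.2),(386.8,156.6),(344.4,148),(315,179.6),(328.4,221),(371.4,231)]
P=np.array([ray(c,p,.042)[:2] for p in px]); ce=P.mean(0)
print('ctr',ce.round(4),'r',np.linalg.norm(P-ce,axis=1).round(4))
a=np.degrees(np.arctan2(*(P-ce).T[::-1])); print('ang',a.round(1), 'base yaw',np.mean([((a[i]-60*i+102+180)%360)-180 for i in range(6)])-102)
to_tool([.5567,-.1752,.100])
E
```

```text
ctr [ 0.5757 -0.0943] r [0.1277 0.1285 0.127  0.1279 0.1272 0.1287]
ang [-102.4  -42.1   17.6   77.6  137.4 -162.6] base yaw -102.42483329495134
t 2.375 pos [ 0.5592 -0.176   0.2254] yawx -11.71 F [0.19 0.1  0.41] j [-0.3   0.43  0.25  1.41 -0.    1.47] w -0.0002
tool shift mm [ -1.2  -0.3 125.4] units [-0.02  -0.005  2.09 ]
```

Call:
{"api": "play_rows", "payload": {
  "deltas": [0,-0.02,0,0.5,-0.7,0,0,0,0.5,0,0,0,0,0.5,0,0,0,0,0.5,0,0,0,0,0,0]
}}

```text
clock: 3.0
eef_pos: [0.5556, -0.1776, 0.1034]
tool_rot: [0.995, -0.104, -0.005, 0.0]
ft_force: [0.5, -0.4, 0.9]
grip_width: -0.0
```

```bash
python3 - <<'E'
from h import *
to_tool([.557,-.1768,.084])
for n,(x0,y0,x1,y1) in dict(scene=(240,100,355,185),top=(310,110,470,230)).items():
    c=vision.camera(n)['color'][y0:y1,x0:x1]; globals()[n]=cv2.resize(c,(400,300),interpolation=2)
cv2.imwrite('pics/d.png',np.hstack([scene,top]))
E
```

```text
t 3.0 pos [ 0.5556 -0.1776  0.1034] yawx -11.96 F [ 0.52 -0.39  0.9 ] j [-0.31  0.49  0.03  1.12 -0.    1.47] w -0.0
tool shift mm [ 1.3 -1.  19.4] units [ 0.022 -0.017  0.323]
```

View pics/d.png

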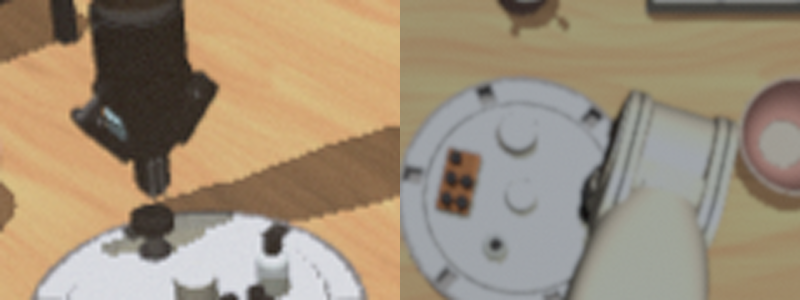

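The finger stands straight above the cap, so I press.

Call:
{"api": "play_rows", "payload": {
  "deltas": [0,0.02,-0.01,0.25,0,0,0,0,0.1,0,0,0,0,0.1,0,0,0,0,0.1,0,0,0,0,0,0]
}}

```text
clock: 3.72
eef_pos: [0.5629, -0.1792, 0.0765]
tool_rot: [0.995, -0.104, 0.003, 0.002]
ft_force: [-1.3, 0.1, 4.4]
grip_width: 0.0004
```

Call:
{"api": "play_rows", "payload": {
  "deltas": [0,-0.05,-0.03,0.1,0,0,0,0,0.08,0,0,0,0,0,0]
}}

```text
clock: 4.1
eef_pos: [0.5624, -0.1785, 0.068]
tool_rot: [0.994, -0.105, 0.006, 0.003]
ft_force: [-1.1, 0.2, 5.9]
grip_width: 0.0003
```

Call:
{"api": "play_rows", "payload": {
  "deltas": [0,0.1,-0.01,0.03,-5,0,0.12,-0.01,0.015,-5,0,0.12,-0.01,0.015,-5]
}}

```text
clock: 4.47
eef_pos: [0.5836, -0.18, 0.0668]
tool_rot: [1.0, 0.03, 0.006, 0.005]
ft_force: [0.5, -0.5, 5.8]
grip_width: 0.0001
```

```bash
cat >> h.py <<'E'
def st(deg):
    C=np.array([.5755,-.094]); o=bot.get_obs(); d=o['eef_pos'][:2]-C; a=np.degrees(np.arctan2(d[1],d[0]))
    print('tcp r',np.linalg.norm(d).round(4),'turned',(a+102.4).round(2))
    t=np.radians(deg-102.4); to_tool([*(C+.085*np.array([np.cos(t),np.sin(t)])),.066])
E
python3 -c "
from h import *
st(15)"
```

```text
tcp r 0.0863 turned 17.8
t 4.475 pos [ 0.5836 -0.18    0.0668] yawx 3.39 F [ 0.52 -0.5   5.75] j [-0.3   0.56  0.04  1.04 -0.01  1.22] w 0.0001
tool shift mm [-4.2 -1.3  0.8] units [-0.07  -0.022  0.013]
```

Call:
{"api": "play_rows", "payload": {
  "deltas": [0,0.12,-0.02,0.02,-5,0,0.12,-0.015,0.015,-5,0,0.12,-0.01,0.015,-5,0,0.12,-0.01,0.015,-5,0,0,0,0.015,0]
}}

```text
clock: 5.1
eef_pos: [0.6153, -0.1725, 0.0667]
tool_rot: [0.978, 0.208, 0.009, 0.008]
ft_force: [-0.1, 0.8, 5.7]
grip_width: 0.0
```

```bash
python3 - <<'E'
from h import *
st(60)
for n,(x0,y0,x1,y1) in dict(scene=(240,120,355,230),top=(300,130,420,250)).items():
    c=vision.camera(n)['color'][y0:y1,x0:x1]; globals()[n]=cv2.resize(c,(400,400),interpolation=2)
cv2.imwrite('pics/e.png',np.hstack([scene,top]))
E
```

```text
tcp r 0.088 turned 39.31
t 5.1 pos [ 0.6153 -0.1725  0.0667] yawx 24.05 F [-0.13  0.83  5.67] j [-0.27  0.6   0.12  1.06 -0.01  0.88] w 0.0
tool shift mm [ 29.6 -10.    0.9] units [ 0.493 -0.167  0.015]
```

View pics/e.png

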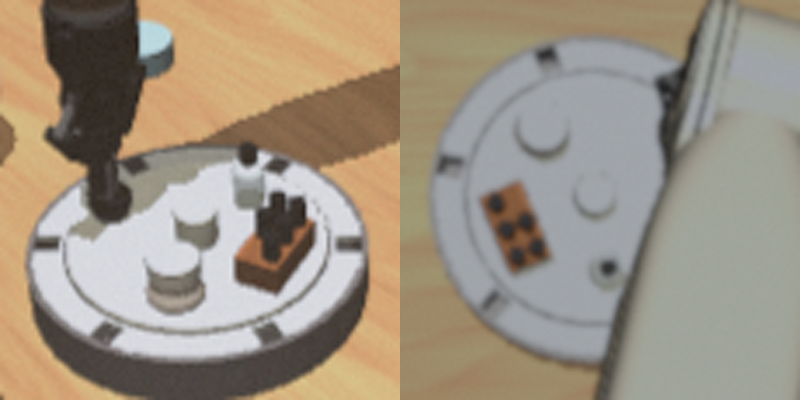

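The platter is turning, the jar and bottle are riding along, and the finger is still on the cap. I measure the platter angle from the block's bearing in the top view.

```bash
cat >> h.py <<'E'
def block(c,im):
    h=cv2.cvtColor(im,cv2.COLOR_BGR2HSV); m=np.zeros(h.shape[:2],np.uint8)
    yy,xx=np.mgrid[:m.shape[0],:m.shape[1]]
    m[(np.hypot(xx-357.5,yy-189)<39)&(h[...,1]>110)]=1
    m=cv2.morphologyEx(m,cv2.MORPH_CLOSE,np.ones((5,5)))
    n,l,s,ce=cv2.connectedComponentsWithStats(m); i=1+s[1:,4].argmax()
    p=ray(c,ce[i],.075)[:2]-[.5755,-.094]
    k=cv2.minAreaRect(np.argwhere(l==i)[:,::-1].astype(np.float32))
    return s[i,4],np.linalg.norm(p).round(4),np.degrees(np.arctan2(p[1],p[0])),k[2]
def platter():
    c=vision.camera('top'); a=block(c,cv2.imread('pics/top0.png')); b=block(c,c['color']); print(a,b,'platter deg',round(b[2]-a[2],2),'rect',round((a[3]-b[3]+45)%90-45,2),'mod 90')
E
python3 -c "
from h import *
platter()"
```

```text
(np.int32(240), np.float64(0.0736), np.float64(79.2037518700349), 14.03624439239502) (np.int32(246), np.float64(0.0751), np.float64(112.62159274259838), 68.19859313964844) platter deg 33.42 rect 35.84 mod 90
```

Call:
{"api": "play_rows", "payload": {
  "deltas": [0,0.12,-0.025,0.02,-5.5,0,0.12,-0.025,0.015,-5.5,0,0.12,-0.02,0.015,-5,0,0,0,0.015,0]
}}

```text
clock: 5.75
eef_pos: [0.6358, -0.1597, 0.0674]
tool_rot: [0.938, 0.346, 0.011, 0.013]
ft_force: [-0.6, 1.3, 5.8]
grip_width: -0.0001
```

```bash
python3 -c "
from h import *
st(65);platter()"
```

```text
tcp r 0.0892 turned 54.97
t 5.75 pos [ 0.6358 -0.1597  0.0674] yawx 40.5 F [-0.56  1.28  5.8 ] j [-0.24  0.63  0.16  1.07 -0.01  0.62] w -0.0001
tool shift mm [14.6 -6.1  1.4] units [ 0.243 -0.101  0.023]
(np.int32(240), np.float64(0.0736), np.float64(79.2037518700349), 14.03624439239502) (np.int32(231), np.float64(0.076), np.float64(126.3162914155259), 52.12501525878906) platter deg 47.11 rect -38.09 mod 90
```

Call:
{"api": "play_rows", "payload": {
  "deltas": [0,0.08,-0.03,0.025,-4,0,0.06,-0.03,0.02,-3,0,0,0,0.015,0]
}}

```text
clock: 6.18
eef_pos: [0.6432, -0.1527, 0.0674]
tool_rot: [0.915, 0.404, 0.014, 0.016]
ft_force: [-1.5, 1.4, 5.8]
grip_width: 0.0002
```

```bash
python3 - <<'E'
from h import *
st(65);platter()
for n,(x0,y0,x1,y1) in dict(scene=(240,140,320,220),top=(300,130,420,250)).items():
    c=vision.camera(n)['color'][y0:y1,x0:x1]; globals()[n]=cv2.resize(c,(400,400),interpolation=2)
cv2.imwrite('pics/f.png',np.hstack([scene,top]))
E
```

```text
tcp r 0.0896 turned 61.5
t 6.175 pos [ 0.6432 -0.1527  0.0674] yawx 47.68 F [-1.53  1.44  5.82] j [-0.23  0.63  0.17  1.07 -0.01  0.51] w 0.0002
tool shift mm [ 5.1 -5.   1.2] units [ 0.084 -0.083  0.021]
(np.int32(240), np.float64(0.0736), np.float64(79.2037518700349), 14.03624439239502) (np.int32(240), np.float64(0.0754), np.float64(133.66354792106415), 45.0) platter deg 54.46 rect -30.96 mod 90
```

View pics/f.png

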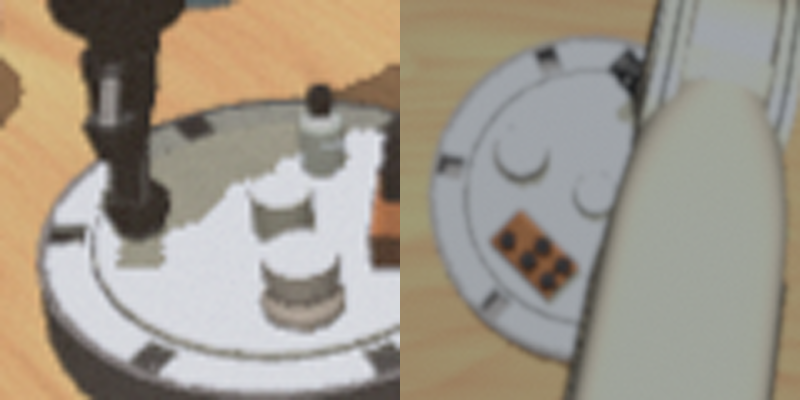

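```bash
python3 - <<'E'
from h import *
s=vision.camera('scene'); C=np.array([.5755,-.094])
def pj(d,r,z):
    t=np.radians(d-102.4); return cv2.projectPoints(np.array([[C[0]+r*np.cos(t),C[1]+r*np.sin(t),z]]),np.array(s['rvec'],float),np.array(s['tvec'],float),np.array(s['intrinsics']),None)[0].ravel()
for d in(0,50,54,58,60,62,66): print(d,'cap',pj(d,.085,.062).round(1),'crop',((pj(d,.085,.062)-[240,140])*5).round(0))
print('next hole crop',(pj(60,.126,.042)-[240,140])*5)
g=s['color'].max(2)
for v in range(176,190): 
    u=np.where(g[v,255:285]<75)[0]+255; print(v,(u.min(),u.max(),len(u)) if len(u) else '')
b=cv2.imread('pics/scene0.png').max(2)
print('start'); 
for v in range(156,176):
    u=np.where(b[v,270:300]<75)[0]+270; print(v,(u.min(),u.max(),len(u)) if len(u) else '')
E
```

```text
0 cap [284.4 165.3] crop [222. 127.]
50 cap [268.6 176.8] crop [143. 184.]
54 cap [268.1 177.9] crop [140. 190.]
58 cap [267.7 179.1] crop [138. 196.]
60 cap [267.5 179.7] crop [138. 199.]
62 cap [267.4 180.4] crop [137. 202.]
66 cap [267.3 181.6] crop [137. 208.]
next hole crop [ 71.93772466 226.00407911]
176 (np.int64(263), np.int64(270), 7)
177 (np.int64(263), np.int64(271), 8)
178 (np.int64(263), np.int64(272), 9)
179 (np.int64(262), np.int64(272), 10)
180 (np.int64(262), np.int64(273), 12)
181 (np.int64(262), np.int64(273), 12)
182 (np.int64(262), np.int64(272), 11)
183 (np.int64(262), np.int64(272), 11)
184 (np.int64(263), np.int64(272), 10)
185 (np.int64(264), np.int64(271), 8)
186 (np.int64(264), np.int64(269), 6)
187 
188 
189 
start
156 
157 
158 (np.int64(284), np.int64(284), 1)
159 (np.int64(280), np.int64(287), 8)
160 (np.int64(279), np.int64(288), 10)
161 (np.int64(279), np.int64(289), 11)
162 (np.int64(279), np.int64(289), 11)
163 (np.int64(278), np.int64(289), 12)
164 (np.int64(278), np.int64(288), 11)
165 (np.int64(279), np.int64(287), 9)
166 (np.int64(281), np.int64(286), 6)
167 (np.int64(283), np.int64(286), 4)
168 
169 (np.int64(282), np.int64(288), 3)
170 (np.int64(281), np.int64(288), 3)
171 (np.int64(281), np.int64(288), 5)
172 (np.int64(282), np.int64(286), 5)
173 
174 
175
```

```bash
cat >> h.py <<'E'
def ori(im):
    # soft orange mask, lipsticks filled, ground-free since the platter is white; orientation from moments
    h=cv2.cvtColor(cv2.resize(im[140:240,305:410],None,fx=6,fy=6,interpolation=cv2.INTER_CUBIC),cv2.COLOR_BGR2HSV)
    yy,xx=np.mgrid[:h.shape[0],:h.shape[1]]
    m=((np.hypot(xx/6-52.5,yy/6-49)<39)&(h[...,1]>100)).astype(np.uint8)
    k=max(cv2.findContours(m,0,cv2.CHAIN_APPROX_NONE)[0],key=cv2.contourArea); k=cv2.convexHull(k)
    M=cv2.moments(k); (c,s,a)=cv2.minAreaRect(k)
    return M['m00']/36,M['m10']/M['m00']/6+305,M['m01']/M['m00']/6+140,np.degrees(.5*np.arctan2(2*M['mu11'],M['mu20']-M['mu02'])),s,a
def ang():
    c=vision.camera('top'); r=[ori(i) for i in(cv2.imread('pics/top0.png'),c['color'])]
    P=[ray(c,q[1:3],.07)[:2] for q in r]; d=P[1]-P[0]
    print('chord',2*(np.degrees(np.arctan2(d[1],d[0]))%360-90-77.6),'2R',np.linalg.norm(d),'pca',r[0][3]-r[1][3],'rect',r[0][5]-r[1][5]); print(np.round(np.array([q[:4] for q in r]),2))
E
python3 -c "
from h import *
ang()"
```

```text
chord 57.02471581156374 2R 0.0694891103277395 pca -119.2561908414896 rect -31.568970680236816
[[267.39 333.42 183.27 -73.96]
 [281.35 340.26 206.48  45.29]]
```

Call:
{"api": "play_rows", "payload": {
  "deltas": [0,0.015,-0.01,0.01,0,0,0,0,-0.1,0,0,0,0,-0.08,0,0,0,0,0,0]
}}

```text
clock: 6.92
eef_pos: [0.6442, -0.1515, 0.0802]
tool_rot: [0.915, 0.404, 0.015, 0.017]
ft_force: [0.6, -0.5, 2.8]
grip_width: -0.0001
```

```bash
python3 -c "
from h import *
st(65);ang()"
```

```text
tcp r 0.0896 turned 62.45
t 6.925 pos [ 0.6442 -0.1515  0.0802] yawx 47.67 F [ 0.62 -0.55  2.83] j [-0.23  0.62  0.18  1.09 -0.01  0.51] w -0.0001
tool shift mm [ 3.4 -5.5 14. ] units [ 0.056 -0.091  0.233]
chord 56.32113112469182 2R 0.0697173829441955 pca -121.47647684870836 rect -30.375481605529785
[[267.39 333.42 183.27 -73.96]
 [267.92 340.14 206.6   47.51]]
```

The cap still pushes at z = 0.080, past the 0.072 hang-up height, so the pin has entered the hole. I lift clear.

Call:
{"api": "play_rows", "payload": {
  "deltas": [0,0,0,-0.05,0,0,0,0,-0.1,0,0,0,0,-0.3,0,0,0,0,-0.7,0,0,0,0,-0.9,0,0,0,0,-0.3,0,0,0,0,0,0]
}}

```text
clock: 7.85
eef_pos: [0.6335, -0.1468, 0.2182]
tool_rot: [0.915, 0.404, 0.009, 0.011]
ft_force: [0.4, -0.4, -0.9]
grip_width: -0.0003
```

```bash
python3 - <<'E'
from h import *
to_tool([.45,-.40,.25])
E
```

```text
t 7.85 pos [ 0.6335 -0.1468  0.2182] yawx 47.69 F [ 0.38 -0.37 -0.93] j [-0.22  0.53  0.4   1.41 -0.01  0.51] w -0.0003
tool shift mm [-310.5   35.7  -33.1] units [-5.175  0.594 -0.552]
```

Call:
{"api": "play_rows", "payload": {
  "deltas": [0,-0.8,0.1,-0.1,0,0,-0.8,0.1,-0.1,0,0,-0.8,0.1,-0.1,0,0,-0.8,0.1,-0.1,0,0,-0.8,0.1,-0.1,0,0,-0.8,0.1,-0.1,0,0,0,0,0,0]
}}

```text
clock: 8.72
eef_pos: [0.4559, -0.3858, 0.2384]
tool_rot: [0.914, 0.406, 0.002, -0.0]
ft_force: [0.9, 0.8, 0.1]
grip_width: -0.0003
```

```bash
python3 - <<'E'
from h import *
to_tool([.45,-.40,.25]); ang()
c=vision.camera('top')
for a,ce in dark(c,300,130,415,250):
    if a>40: p=ray(c,ce,.084)[:2]; print('cap',a,p.round(4),np.degrees(np.arctan2(*(p-[.5755,-.094])[::-1]))+102.4,np.linalg.norm(p-[.5755,-.094]))
s=vision.camera('scene')['color']
cv2.imwrite('pics/g.png',np.hstack([cv2.resize(s[140:230,240:350],(400,400),interpolation=2),cv2.resize(c['color'][130:250,300:420],(400,400),interpolation=2)]))
cv2.imwrite('pics/h.png',c['color'])
E
```

```text
t 8.725 pos [ 0.4559 -0.3858  0.2384] yawx 47.9 F [0.87 0.82 0.13] j [-0.7   0.43  0.3   1.43  0.    0.03] w -0.0003
tool shift mm [-14.5   5.2 -11.6] units [-0.241  0.087 -0.194]
chord 56.28957894472296 2R 0.06974293093093967 pca -121.3294427902382 rect -30.878697395324707
[[267.39 333.42 183.27 -73.96]
 [266.17 340.13 206.61  47.37]]
cap 95 [ 0.6364 -0.1517] 58.983220487091785 0.0838877215968182
```

View pics/g.png

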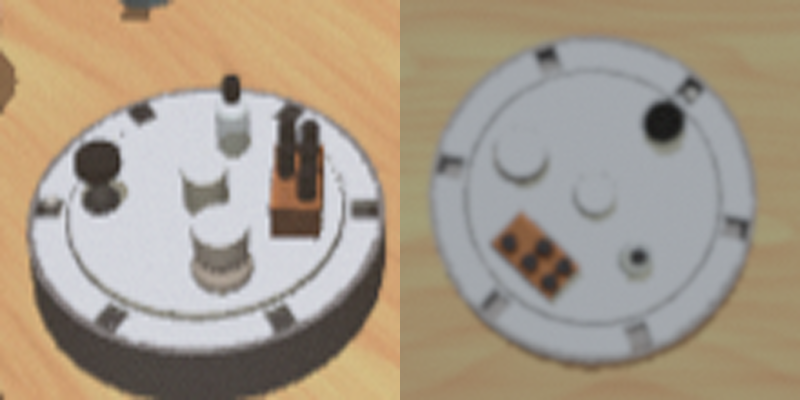

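View pics/h.png

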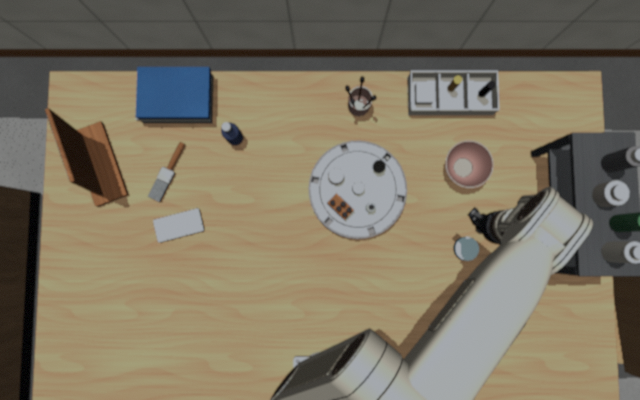

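The cap now bears about 59° round (60° expected). The bright pin end shows in the next hole at top-crop pixel (690,90). The cap stands high again in the scene view, the jar and bottle are upright, and the desk things haven't moved. I'm handing it in.

```bash
python3 -c "
from workcell import ticket
print(ticket.job_done())"
```

```text
the job is handed in; nothing more can be done
None
```

The platter is one hole further anticlockwise, the plunger has sprung up into that hole, and the job is handed in. I pressed the cap down about 16–17 mm with the shut fingers (about 6 N) and pushed it round the arc. I then let it up and took the hand well clear, at about 8.7 s on the robot's clock.

**Last checks**
- **Angle:** the cap bears 59.0° from the starting hole (60° wanted), 84 mm from the axis.
- **Plunger up:** the cap was still pushing on the finger at 80 mm, above the 72 mm where it would hang under the ring. The pin end shows in the next hole and the cap stands high again. I didn't measure its last few millimetres of rise.
- **Loose things:** the jar and bottle are upright and rode round. By eye, nothing on the desk has moved.
- **Disagreement:** the rougher angle estimates from the lipstick block were 56.3°, 58.7° and 59.1°. These are low-resolution and tied to the start pose, so I relied on the cap bearing and the pin in the hole.

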